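Regrip a fuse in a sloping V-rest and clip it into its fuse base

TASK

Take the white fuse by its upper end out of the blue rack, lay it in the sloping orange V-rest with its foot down on the stop and let go of it there. Then take it again round its middle and press it level and fully home into both spring clips of the fuse base, each metal cap centred in its clip and the red-banded end beside the red block, and let go. Never drop the fuse, and leave the brown spent fuse, the meter, the relay and the screwdriver where they are.

Things in the scene. Friction and masses are not known exactly. Their poses are not given: they have to be found in the camera images.
- fuse: Good fuse: white ceramic cylinder, 160 mm long, 30 mm diameter all along, a 28 mm metal cap on each end, a 16 mm red band below the head cap, a red dot on its end; 0.10 to 0.17 kg, balanced at mid-length. Origin: centre of the foot face; +z along the axis to the red-banded head. Starts upright, head up, in either rack pocket, foot 6 mm and top 166 mm above the table.
- fuse_foot (a point): Centre of the fuse's plain (foot) end face.
- fuse_mid (a point): The middle of the fuse: on its axis, 80 mm from either end.
- fuse_head (a point): Centre of the fuse's red-banded (head) end face, 160 mm from the foot.
- spent: Spent fuse, leave alone: same size, origin and axes, brown body with black band and dot; stands in the rack's other pocket.
- rack: Fixed storage rack 76 (x) by 170 (y) mm: base 6 mm thick, blue top plate from 58 to 70 mm height with two square pockets 34 mm wide at y = -50 and +50 mm. Origin: centre of the underside, z up. The upper 96 mm of each fuse stand free.
- rest: Fixed V-rest, base plate 110 (x) by 190 (y) by 10 mm. Origin: centre of its underside, z up. A laid fuse's axis leans 45 degrees towards the body's +y: direction (0, .707, .707) from rest_foot; the V opens towards (0, -.707, .707). Two orange 90 degree V-saddles, 8 mm wide, centred 16 and 98 mm up the axis from the stop; the fuse is free for fingers between and above them.
- rest_foot (a point): Where the fuse's foot face centre lies when in the V and on the steel stop: (0, -55, 55) mm in the rest's frame. The stop is square to the axis and reaches 14 mm above it. A let-go fuse may stick where it is left instead of sliding down to the stop.
- rest_head (a point): Where the red-banded end face centre lies when so laid: 160 mm from rest_foot up the axis. The V flanks end about level with the fuse's axis, outer edges 26 mm to either side; a blue spine runs beneath, 50 mm from the axis.
- fuse_base: Fixed fuse base: grey plate 90 (x) by 230 (y) by 12 mm, brass spring clips 16 mm wide on brown insulators at y = -66 and +66 mm. Origin: centre of its underside, z up. A fuse that is home lies level along y on the clip floors, axis 70 mm high. A red block at y = +104 mm, 42 mm high, marks the end for the red band. Between the clips only the plate (12 mm high).
- base_red_end (a point): Where the red-banded end face centre lies when home: (0, 80, 70) mm in the fuse base's frame. Each clip has two round sprung lips at 79 mm height, 24 mm apart: the fuse meets them at axis height 89 mm, must be pressed past them from above (about 5 to 15 N in all), then stops hard on the floors. Brass leaves reach 97 mm.
- base_plain_end (a point): Where the plain foot face centre lies when home: (0, -80, 70) mm in the fuse base's frame.
- meter: Yellow multimeter, 80 by 150 by 34 mm (40 mm at its dial), lying beyond the work; origin centre of the underside. Leave alone.
- relay: Relay under a clear cover on a black foot, 70 by 90 by 82 mm; origin centre of the underside. Leave alone.
- driver: Screwdriver with red handle, 190 mm long, lying beyond the fuse base; origin at its underside. Leave alone.
Not all that is in view belongs to the job. What is shaped like the fuse but green is not meant. What is shaped like the fuse_base but turquoise is not meant.

How it is judged:
By the outcome, as a careful person would: the job done as asked, in the order asked, and still so for the second after the job is handed in, with the robot touching nothing.
It also fails if it takes over 58 s, if anything falls off the work surface, if the arm or the gripper's body presses on something with over 40 N, if the wrist force passes 120 N, or if a joint passes its speed limit or range.

ROBOT

A 6-joint arm with a two-finger parallel gripper is mounted at the origin on the work surface. World frame = base frame: x ahead of the robot, y to its left, z up, the work surface at z = 0. Lengths are in m, angles in rad, forces in N, time in s.
With the tool pointing down it reaches from about 0.35 to 0.85 m from the base axis. Payload 8.1 kg.
Tool frame: the origin (TCP) lies between the finger pads; the fingertips stand 8 mm ahead of it and the grasp point (between the pads) lies 11 mm behind it; z points along the fingers, y is the line along which they close (so a half turn about z gives the same grasp; the last joint's range is limited). The gripper opens to 93 mm and grips with 3 to 60 N. Pads are 15 mm wide; open, the fingers measure 128 mm over their backs; the gripper's body (75 mm by 188 mm) begins 65 mm behind the grasp point.
Start: joints at [-1.339, 0.13, 1.488, -0, 1.523, -0.085], TCP at [0.187, -0.57, 0.227] pointing down, gripper open.
Joint ranges: [-2.96, 2.96], [-0.89, 2.26], [0.02, 2.5], [-1.34, 4.48], [0, 2.73], [-2.66, 2.66]. Speed limits (rad/s): [2.39, 2.39, 2.79, 3.14, 3.14, 3.14].

INTERFACE

Orientations are given as a rotation vector (axis times angle).
In Python, from bench import sensors, eyes, sign_off gives the robot as it stands.
- The arm moves only by the tool apply_moves, never from a script. Its argument "increments" is a list of rows, each a list of 5 numbers: the opening, from 0 (shut) to 1 (fully open), then the shift along the tool's x, y, z in mm, then the turn about the tool's z in degrees. A call has 1 to 20 rows; each row is the pose to reach, as a shift and turn from the pose commanded when the call began, along the tool's axes at that moment; what a row does not reach only later rows make up. A row lasts 1/12 s, in which the tool goes at most 41.7 mm and 7.16 degrees, less where a joint would pass 70% of its speed; a pose out of reach is approached as far as the arm can. A call with a gripper value outside its range is refused whole. The fingers move at their own pace and stop on an object; "force" is the grip in N (left out, the last holds). Time passes only in rows, so rows that repeat a pose let the fingers close. It gives the time, the measured TCP pose, the force, the opening and the grip force at its end, in the units of the state.
- sensors.sense(): the state, without advancing time (a new reading comes with each control period).
- eyes.read_camera(name): name is "scene" or "top" or "wrist"; returns the picture (420x560x3 uint8, red, green, blue); there is no depth.
- eyes.camera_params(name): a dict with "camera_matrix" (3x3 intrinsics, pixels), "D" ([k1, k2, p1, p2, k3] as OpenCV has them; the pictures are not rectified), "eye" and "orientation" of the camera in the world; the wrist camera has in their place "T_tool_cam" (4x4, takes a point from camera to tool coordinates, whose origin is the TCP and whose axes are the flange's). Camera axes: x right, y up, looking along -z (the intrinsics and any distortion apply to the point x, -y, -z); pixel columns grow to the right and rows downward; lengths in m; the calibration is good to about 2 mm. A picture is of the moment at which its call begins: read the wrist's pose just before it. camera_params takes no time and is no camera call.
- sign_off(): hands the job in; it is judged then, once.
The state is a dict: "clock": time; "qpos": joint angles; "joint_vel": joint speeds; "joint_efforts": joint torques, N m; "eef_pos": TCP position; "tcp_rot": TCP orientation; "contact_force": force on the tool from outside, world axes, zero at the start; "ft_torque": the same for the moment, N m; "finger_gap": opening from 0.0 (shut) to 1.0 (fully open); "finger_force": force on a finger pad.
Only numpy, scipy, OpenCV 4.12 (cv2) and the standard library are available. Lean on these libraries where they do the work, as an engineer would, in place of code of your own. Each camera call takes 0.05 s, during which the arm holds its last target. There are 200 camera calls.

## Working session

There is one attempt and no reset: what is moved stays moved. The work goes in short steps, Python scripts to look and compute and a tool call to move; the robot and the scene stay as the last step left them, time stands still between calls to the robot, and variables do not carry over. Pictures are saved under pics/ and viewed, at most 10 in all, crops included, and the job is handed in when it is done.

Besides the shell and the picture viewer there is one more tool, called after "Call:" as name(argument=value, ...), one argument or row to a line, values as JSON. apply_moves: Moves the arm, as the interface text tells. Its arguments: {"type":"object","properties":{"increments":{"type":"array"},"force":{"type":"number"}},"required":["increments"]}

```bash
ls; mkdir -p pics
python3 - <<'E'
from bench import sensors, eyes
import cv2,json
print(sensors.sense())
for n in("scene","top","wrist"):
    p=eyes.camera_params(n);print(n,{k:(v.tolist() if hasattr(v,'tolist') else v) for k,v in p.items()})
for n in("scene","top"):
    cv2.imwrite(f"pics/{n}0.png",eyes.read_camera(n)[:,:,::-1])
E
```

```text
pics
{'clock': 0.0, 'qpos': array([-1.33939209e+00,  1.31130678e-01,  1.48925697e+00, -2.90864603e-05,
        1.52302177e+00, -8.53940748e-02]), 'joint_vel': array([ 3.01122096e-03,  1.92954889e-04,  1.48960418e-03, -5.98174194e-04,
       -9.86030751e-05, -1.25809354e-03]), 'joint_efforts': array([-4.89528848e-04, -5.59826410e+01, -4.91773868e+01,  7.67961983e-02,
        3.50240234e-02, -1.61286630e-04]), 'eef_pos': array([ 0.18680238, -0.56959693,  0.22561791]), 'tcp_rot': array([-3.10047574e+00, -4.95264023e-01,  2.53521183e-04]), 'contact_force': array([-0.76333024,  0.39368275, -0.07324124]), 'ft_torque': array([ 0.01530399, -0.02477599,  0.01943231]), 'finger_force': 0.0, 'finger_gap': 1.0035799160849066}
scene {'camera_matrix': [[440.43128414533123, 0.0, 273.6241293367112], [0.0, 440.43128414533123, 211.38727010363823], [0.0, 0.0, 1.0]], 'D': [0.007994408192204634, 0.0, 0.0, 0.0, 0.0], 'eye': [1.2867590424674922, -0.7665311451781099, 0.9255077751611692], 'orientation': [0.806441611870653, 0.3525735643045762, 0.7646688395069647]}
top {'camera_matrix': [[475.03974779515073, 0.0, 274.06642171240145], [0.0, 475.03974779515073, 213.96555021521843], [0.0, 0.0, 1.0]], 'D': [-0.022049056223346304, 0.0, 0.0, 0.0, 0.0], 'eye': [0.3389096885299568, -0.1337963958307938, 1.5727155449705776], 'orientation': [0.13957886693524707, -0.14022068965453063, -1.5373742806956276]}
wrist {'camera_matrix': [[311.62112100919427, 0.0, 279.92980319028374], [0.0, 311.62112100919427, 210.90515612047903], [0.0, 0.0, 1.0]], 'D': [0.011062178645968255, 0.0, 0.0, 0.0, 0.0], 'T_tool_cam': [[0.00016252697130121908, 0.9569556645692351, 0.2902340945406567, 0.08064947237511416], [0.9999998974780178, -0.0002781971338513037, 0.00035728183014241324, -5.075834359025144e-05], [0.000422645164449573, 0.2902340067173487, -0.9569556116747827, -0.15870720751292552], [0.0, 0.0, 0.0, 1.0]]}
```

View pics/top0.png

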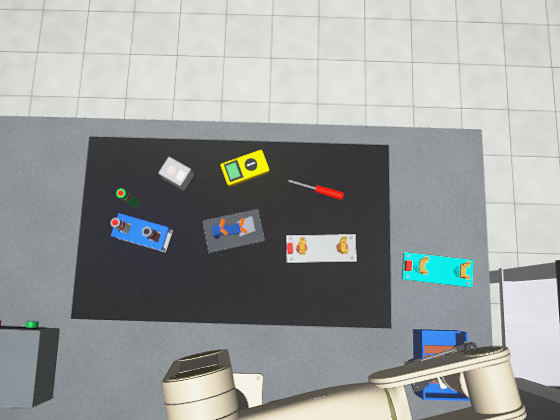

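View pics/scene0.png

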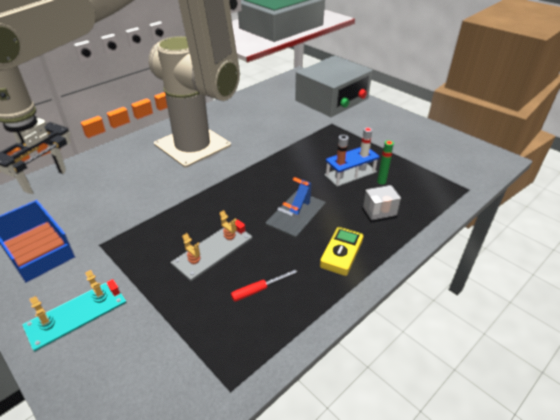

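The top view shows the rack at about (140,232), with the white fuse and its red dot at (116,223) and the spent fuse at (149,234). The V-rest is at (234,230), and the fuse base at (321,248) with its red block at (290,248). The scene view agrees. I'll zoom in and measure.

```bash
cat > h.py <<'E'
import numpy as np, cv2
from scipy.spatial.transform import Rotation as R
from bench import sensors, eyes
def campose(n, st=None):
    p=eyes.camera_params(n); K=np.array(p["camera_matrix"]);D=np.array(p["D"])
    if n=="wrist":
        T=np.array(p["T_tool_cam"]);Rt=R.from_rotvec(st["tcp_rot"]).as_matrix()
        return K,D,Rt@T[:3,:3],Rt@T[:3,3]+st["eef_pos"]
    return K,D,R.from_rotvec(p["orientation"]).as_matrix(),np.array(p["eye"])
def ray(cp,uv):
    K,D,Rm,e=cp
    q=cv2.undistortPoints(np.array(uv,float).reshape(-1,1,2),K,D).reshape(-1,2)
    d=np.c_[q[:,0],-q[:,1],-np.ones(len(q))]@Rm.T
    return e,d
def onz(cp,uv,z):
    e,d=ray(cp,uv); return e+d*((z-e[2])/d[:,2])[:,None]
def proj(cp,X):
    K,D,Rm,e=cp; c=(np.atleast_2d(X)-e)@Rm; c=c*[1,-1,-1]
    return cv2.projectPoints(c,np.zeros(3),np.zeros(3),K,D)[0].reshape(-1,2)
def blobs(im,lo,hi,amin=8):
    h=cv2.cvtColor(im,cv2.COLOR_RGB2HSV)
    lo,hi=np.array(lo),np.array(hi)
    if lo[0]<0: m=cv2.inRange(h,np.array([0,*lo[1:]]),hi)|cv2.inRange(h,np.array([180+lo[0],*lo[1:]]),np.array([180,*hi[1:]]))
    else: m=cv2.inRange(h,lo,hi)
    cs,_=cv2.findContours(m,cv2.RETR_EXTERNAL,cv2.CHAIN_APPROX_NONE)
    out=[(cv2.contourArea(c),cv2.minAreaRect(c),c) for c in cs if len(c)>4 and cv2.contourArea(c)>amin]
    return sorted(out,key=lambda t:-t[0])
E
python3 - <<'E'
from h import *
im=eyes.read_camera("top");cp=campose("top")
c=im[175:280,95:375]
cv2.imwrite("pics/top1.png",cv2.resize(c[:,:,::-1],None,fx=2.85,fy=2.85,interpolation=cv2.INTER_CUBIC))
def show(t,lo,hi,z):
    for a,r,k in blobs(im,lo,hi)[:5]:
        bx=onz(cp,cv2.boxPoints(r),z); e=[bx[1]-bx[0],bx[2]-bx[1]]
        l=max(e,key=np.linalg.norm)
        print(t,a,np.round(r[0],1),np.round(bx.mean(0),3),[round(np.linalg.norm(x),3) for x in e],"dir",round(np.degrees(np.arctan2(l[1],l[0])),1))
show("red",(-8,120,80),(8,255,255),.166)
show("blue",(100,120,80),(125,255,255),.07)
show("white",(0,0,170),(180,40,255),.012)
show("orange",(9,130,120),(18,255,255),.09)
E
```

```text
red 205.0 [329.  192.1] [ 0.666 -0.296  0.166] [np.float64(0.026), np.float64(0.088)] dir -104.7
red 48.5 [408.  265.5] [ 0.45  -0.531  0.166] [np.float64(0.018), np.float64(0.027)] dir 178.8
red 41.0 [289.5 248. ] [ 0.492 -0.179  0.166] [np.float64(0.015), np.float64(0.03)] dir -178.7
red 18.5 [439.4 350.3] [ 0.209 -0.617  0.166] [np.float64(0.017), np.float64(0.072)] dir -91.9
red 17.0 [114.5 222. ] [0.555 0.348 0.166] [np.float64(0.015), np.float64(0.012)] dir -88.3
blue 1052.5 [139.4 231.2] [0.542 0.298 0.07 ] [np.float64(0.08), np.float64(0.176)] dir -104.0
blue 705.0 [437.  343.5] [ 0.22  -0.644  0.07 ] [np.float64(0.143), np.float64(0.081)] dir -88.6
blue 462.5 [445.6 392.1] [ 0.077 -0.666  0.07 ] [np.float64(0.045), np.float64(0.145)] dir -91.1
blue 112.0 [231.5 228.9] [0.558 0.004 0.07 ] [np.float64(0.052), np.float64(0.032)] dir -80.1
blue 72.5 [216.  230.4] [0.552 0.054 0.07 ] [np.float64(0.03), np.float64(0.036)] dir -155.8
white 83850.0 [279.5 192.5] [ 0.747 -0.147  0.012] [np.float64(1.356), np.float64(2.06)] dir -88.2
white 2497.0 [449.6 393.9] [ 0.063 -0.7    0.012] [np.float64(0.414), np.float64(0.176)] dir -76.6
white 1882.5 [324.5 407.5] [ 0.012 -0.306  0.012] [np.float64(0.417), np.float64(0.069)] dir -88.5
white 1717.0 [321.  247.9] [ 0.512 -0.288  0.012] [np.float64(0.231), np.float64(0.09)] dir -87.3
white 1650.5 [196.3 399.8] [0.024 0.096 0.012] [np.float64(0.148), np.float64(0.135)] dir -77.8
orange 84.0 [438.9 348.9] [ 0.206 -0.642  0.09 ] [np.float64(0.02), np.float64(0.086)] dir -90.7
orange 18.0 [338.5 246.5] [ 0.509 -0.335  0.09 ] [np.float64(0.009), np.float64(0.028)] dir -179.7
orange 17.5 [222.3 222.6] [0.575 0.032 0.09 ] [np.float64(0.024), np.float64(0.011)] dir -8.4
orange 13.5 [241.5 221.5] [ 0.58  -0.028  0.09 ] [np.float64(0.024), np.float64(0.008)] dir -11.5
orange 11.5 [223.8 231.3] [0.547 0.026 0.09 ] [np.float64(0.007), np.float64(0.023)] dir -133.1
```

View pics/top1.png

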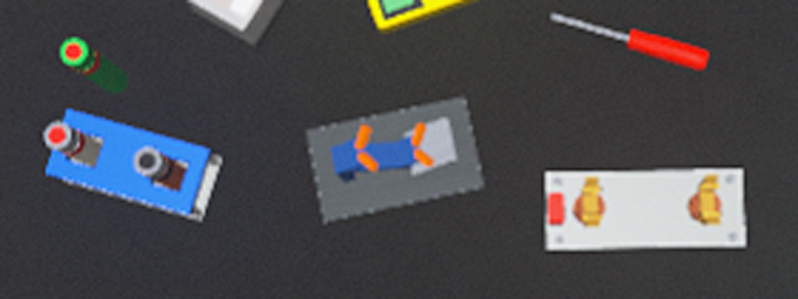

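The rest's steel stop is at its right end (world −y), so it leans toward world +y at a yaw of about 12°. The base's red block is on its +y side, and the white fuse is in the left pocket. I'm moving now, and I'll take a wrist look at the base on the way.

Call:
apply_moves(
  increments=[
    [1, 391, -188, -75, -74],
    [1, 391, -188, -75, -74],
    [1, 391, -188, -75, -74],
    [1, 391, -188, -75, -74],
    [1, 391, -188, -75, -74],
    [1, 391, -188, -75, -74],
    [1, 391, -188, -75, -74],
    [1, 391, -188, -75, -74],
    [1, 391, -188, -75, -74],
    [1, 391, -188, -75, -74],
    [1, 391, -188, -75, -74],
    [1, 391, -188, -75, -74],
    [1, 391, -188, -75, -74],
    [1, 391, -188, -75, -74],
    [1, 391, -188, -75, -74],
  ],
)

```text
clock: 1.4
eef_pos: [0.499, -0.2705, 0.3011]
tcp_rot: [-2.181, -2.26, 0.001]
contact_force: [-0.2, 0.0, 0.7]
finger_gap: 0.999
finger_force: 0.0
```

Run:
```python
from h import *
st=sensors.sense();im=eyes.read_camera("wrist");cp=campose("wrist",st)
print(st["clock"],st["eef_pos"],np.degrees(st["qpos"]).round(1))
np.savez("w1.npz",im=im,p=st["eef_pos"],r=st["tcp_rot"])
cv2.imwrite("pics/w1.png",im[:,:,::-1])
print(proj(cp,[[.512,-.288,.012],[.55,.02,.05],[.55,.02,.01]]))
for a,r,k in blobs(im,(0,0,150),(180,40,255),300)[:3]:
    bx=onz(cp,cv2.boxPoints(r),.012); e=[bx[1]-bx[0],bx[2]-bx[1]];l=max(e,key=np.linalg.norm)
    print(a,np.round(r[0],1),np.round(bx.mean(0),4),[round(np.linalg.norm(x),3) for x in e],round(np.degrees(np.arctan2(l[1],l[0])),1))
```

```text
1.4 [ 0.49896324 -0.27053676  0.30106299] [-33.6   1.4  83.9  -0.   94.7 -35.7]
[[288.88659009 187.01517098]
 [338.77522029 -90.04502529]
 [332.6534276  -68.3804656 ]]
32918.5 [ 66. 156.] [ 0.1898 -0.2874  0.012 ] [np.float64(0.162), np.float64(0.453)] -95.8
15456.5 [280.  373.5] [ 0.5108 -0.6291  0.012 ] [np.float64(0.653), np.float64(0.179)] 2.1
7607.5 [290.  181.8] [ 0.5138 -0.2886  0.012 ] [np.float64(0.089), np.float64(0.229)] -84.5
```

View pics/w1.png

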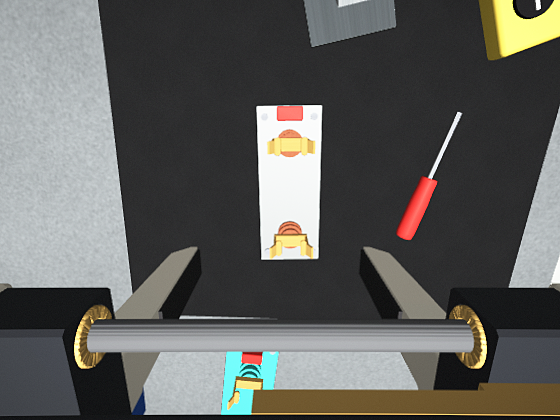

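The wrist view shows the base plate centred at (290,182) with its red block at (290,113), so the red end is on the +y side. I'll fit the outlines in metric coordinates, then view the rest.

```bash
cat >> h.py <<'E'
def metric(cp,c,z):
    w=onz(cp,c.reshape(-1,2)+0.0,z)[:,:2]
    (ctr,wh,a)=cv2.minAreaRect((w*1000).astype(np.float32))
    b=cv2.boxPoints((ctr,wh,a)); l=max([b[1]-b[0],b[2]-b[1]],key=np.linalg.norm)
    return np.round(ctr,1),np.round(sorted(wh),1),round(np.degrees(np.arctan2(l[1],l[0]))%180,1)
E
python3 - <<'E'
from h import *
d=np.load("w1.npz");im=d["im"];cp=campose("wrist",dict(eef_pos=d["p"],tcp_rot=d["r"]))
for a,r,k in blobs(im,(0,0,150),(180,40,255),300)[:4]:
    print("w",a,metric(cp,k,.012))
for a,r,k in blobs(im,(-8,120,80),(8,255,255),100)[:4]: print("red",a,metric(cp,k,.042))
for a,r,k in blobs(im,(15,100,110),(30,255,255),100)[:4]: print("brass",a,np.round(r[0]),metric(cp,k,.09))
im=eyes.read_camera("top");cp=campose("top")
for a,r,k in blobs(im,(0,0,170),(180,40,255),300)[:6]: print("top w",a,metric(cp,k,.012))
print("top red",[metric(cp,k,.042) for a,r,k in blobs(im,(-8,120,80),(8,255,255),30)])
for a,r,k in blobs(im,(80,0,60),(130,90,130),200)[:6]: print("gray",a,np.round(r[0]),metric(cp,k,.01))
hsv=cv2.cvtColor(im,cv2.COLOR_RGB2HSV);print(hsv[212,255],hsv[205,222+20],hsv[260,230])
E
```

```text
w 32918.5 (array([ 202.8, -275.3]), array([205.8, 445.6]), np.float32(77.7))
w 15456.5 (array([ 510.9, -630.1]), array([178.3, 662.2]), np.float32(2.0))
w 7607.5 (array([ 512.4, -288.8]), array([ 90. , 229.1]), np.float32(92.7))
w 4483.0 (array([ 874.6, -308.5]), array([ 76.7, 277.3]), np.float32(106.3))
red 1123.5 (array([ 688.7, -306.4]), array([27.5, 92.2]), np.float32(74.9))
red 333.0 (array([ 507.5, -185. ]), array([17. , 32.1]), np.float32(2.0))
red 203.0 (array([ 462.4, -567.8]), array([23.8, 31.1]), np.float32(1.1))
brass 3381.5 [355. 400.] (array([ 621.5, -595.8]), array([ 62.9, 362.4]), np.float32(178.1))
brass 2399.5 [526.  28.] (array([747.3, -84.1]), array([57.2, 63.9]), np.float32(21.8))
brass 616.0 [291. 146.] (array([ 509.3, -221.6]), array([20.6, 53.9]), np.float32(3.9))
brass 565.0 [291. 246.] (array([ 515.8, -347.6]), array([33.1, 54.8]), np.float32(0.6))
top w 83566.0 (array([ 745.8, -150.8]), array([1354.2, 2059.8]), np.float32(91.8))
top w 6647.5 (array([100.6, -29.5]), array([191.9, 450.2]), np.float32(146.4))
top w 1040.5 (array([ 430.2, -368.8]), array([ 31.8
[... 306 characters left out ...]
ray([ 21.1, 104.2]), np.float32(91.3)), (array([ 200. , -668.5]), array([ 21.3, 100.8]), np.float32(91.3)), (array([ 141. , -661.7]), array([18. , 90.6]), np.float32(91.3)), (array([ 459.8, -566.4]), array([19.4, 29.7]), np.float32(178.8)), (array([ 703.6, -276.1]), array([24.8, 25.6]), np.float32(167.1))]
gray 1864.0 [233. 230.] (array([562.5,   4.5]), array([113.7, 192.8]), np.float32(104.3))
gray 424.0 [330. 263.] (array([ 462.5, -317.9]), array([70. , 96.3]), np.float32(95.0))
gray 259.5 [506. 397.] (array([  54.7, -878.3]), array([ 96.9, 116.3]), np.float32(10.0))
gray 228.5 [ 14. 413.] (array([-36. , 666.4]), array([35.8, 91.3]), np.float32(92.2))
[103  18 101] [20 15 51] [120   5  50]
```

Call:
apply_moves(
  increments=[
    [1, 270, 60, -10, -10],
    [1, 270, 60, -10, -10],
    [1, 270, 60, -10, -10],
    [1, 270, 60, -10, -10],
    [1, 270, 60, -10, -10],
    [1, 270, 60, -10, -10],
    [1, 270, 60, -10, -10],
    [1, 270, 60, -10, -10],
    [1, 270, 60, -10, -10],
    [1, 270, 60, -10, -10],
  ],
)

```text
clock: 2.33
eef_pos: [0.5495, 0.0013, 0.3115]
tcp_rot: [1.975, 2.443, -0.001]
contact_force: [0.2, 0.1, 0.2]
finger_gap: 1.001
finger_force: 0.0
```

Run:
```python
from h import *
st=sensors.sense();im=eyes.read_camera("wrist");cp=campose("wrist",st)
print(st["clock"],st["eef_pos"],np.degrees(st["qpos"]).round(1))
np.savez("w2.npz",im=im,p=st["eef_pos"],r=st["tcp_rot"])
cv2.imwrite("pics/w2.png",im[:,:,::-1])
```

```text
2.3333 [0.54951821 0.00127314 0.31146692] [ -5.2  -1.5  85.8  -0.   95.7 -17.3]
```

View pics/w2.png

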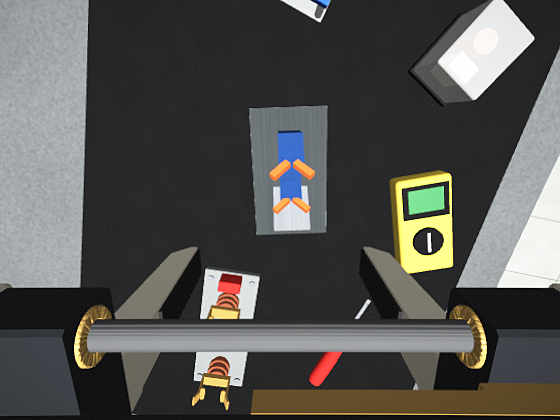

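The wrist view shows the rest plate centred at about (289,170). Its saddles are at (292,168) and (292,204), and the steel stop is at its lower (−y) end, so it leans +y.

Run:
```python
from h import *
d=np.load("w2.npz");im=d["im"];cp=campose("wrist",dict(eef_pos=d["p"],tcp_rot=d["r"]))
g=cv2.cvtColor(im,cv2.COLOR_RGB2GRAY)
m=np.zeros_like(g);m[80:245,220:350]=(g[80:245,220:350]>60)*255
m=cv2.morphologyEx(m,cv2.MORPH_OPEN,np.ones((3,3)))
k=max(cv2.findContours(m,cv2.RETR_EXTERNAL,cv2.CHAIN_APPROX_NONE)[0],key=cv2.contourArea)
c,wh,a=metric(cp,k,.010);print("rest",c,wh,a)
yaw=np.radians(a-90);y=np.array([-np.sin(yaw),np.cos(yaw)]);x=np.array([y[1],-y[0]])
def P(p): return np.r_[c/1000+x*p[0]+y*p[1],p[2]]
# predicted saddle tips: s=16,98 x=+-26 n=0
for s in(16,98):
    for xx in(-.026,.026): print("pred",s,proj(cp,P([xx,-.055+.0007071*s,.055+.0007071*s])).round(1))
for A,r,kk in blobs(im,(5,130,120),(18,255,255),30)[:6]:
    print("or",A,np.round(r[0]),kk.reshape(-1,2).min(0),kk.reshape(-1,2).max(0))
```

```text
rest [562.8   3.4] [111.  190.8] 104.1
pred 16 [[272.2 213.7]]
pred 16 [[310.5 212.4]]
pred 98 [[268.8 179.9]]
pred 98 [[315.  178.3]]
or 206.0 [228. 300.] [216 293] [238 308]
or 193.5 [303. 169.] [293 160] [314 179]
or 190.5 [279. 170.] [269 160] [289 180]
or 114.5 [301. 204.] [292 198] [310 212]
or 112.0 [218. 367.] [207 360] [228 375]
or 102.0 [281. 205.] [273 198] [289 213]
```

Call:
apply_moves(
  increments=[
    [1, 240, -30, -20, 0],
    [1, 240, -30, -20, 0],
    [1, 240, -30, -20, 0],
    [1, 240, -30, -20, 0],
    [1, 240, -30, -20, 0],
    [1, 240, -30, -20, 0],
    [1, 240, -30, -20, 0],
    [1, 240, -30, -20, 0],
    [1, 240, -30, -20, 0],
  ],
)

```text
clock: 3.13
eef_pos: [0.4704, 0.2293, 0.3315]
tcp_rot: [1.975, 2.442, -0.001]
contact_force: [-1.0, -0.1, -0.7]
finger_gap: 0.998
finger_force: 0.0
```

Run:
```python
from h import *
st=sensors.sense();im=eyes.read_camera("wrist");cp=campose("wrist",st)
print(st["clock"],st["eef_pos"],np.degrees(st["qpos"]).round(1))
np.savez("w3.npz",im=im,p=st["eef_pos"],r=st["tcp_rot"])
cv2.imwrite("pics/w3.png",im[:,:,::-1])
for A,r,k in blobs(im,(-8,120,80),(8,255,255),20)[:5]: print("red",A,np.round(r[0],1),metric(cp,k,.166))
for A,r,k in blobs(im,(100,120,80),(125,255,255),300)[:2]: print("blue",A,np.round(r[0],1),metric(cp,k,.07))
```

```text
3.1333 [0.47041393 0.22925981 0.33148053] [20.4 -5.6 87.6 -0.  98.   8.3]
red 235.5 [389.8  98.8] (array([554.6, 346.8]), array([16.3, 16.6]), np.float32(58.6))
red 224.0 [252.3 395.6] (array([491.2, -44.4]), array([22., 46.]), np.float32(92.1))
red 212.0 [473.  126.5] (array([643.9, 338.9]), array([15.6, 16.7]), np.float32(112.0))
red 152.5 [444.  123.7] (array([615. , 334.4]), array([15.5, 27. ]), np.float32(100.5))
red 134.0 [322.3 167.4] (array([506.9, 267.9]), array([15.5, 21.4]), np.float32(50.1))
blue 816.5 [307.5 296.5] (array([550.3,  57.6]), array([34.5, 76.5]), np.float32(104.3))
```

View pics/w3.png

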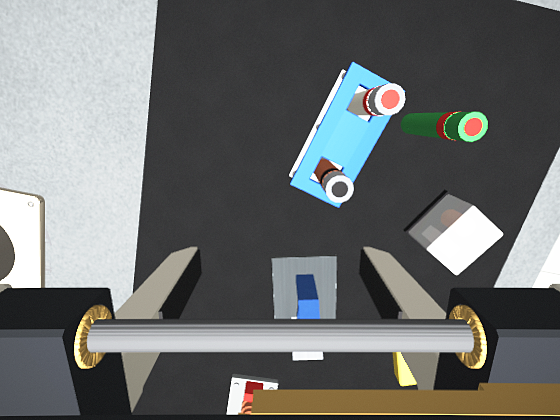

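The white fuse's red dot is at (390,99), giving world (554.6,346.8); the spent fuse is at (340,188) and the green one at (473,126). The rest fit matches its saddles to about 1 px. I'll partly close the opening to clear the green fuse and go down for the grasp.

Call:
apply_moves(
  increments=[
    [0.6, 97, 107, 40, -2],
    [0.6, 97, 107, 40, -2],
    [0.6, 97, 107, 40, -2],
    [0.6, 97, 107, 40, -2],
    [0.6, 97, 107, 40, -2],
    [0.6, 97, 107, 60, -2],
    [0.6, 97, 107, 90, -2],
    [0.6, 97, 107, 120, -2],
    [0.6, 97, 107, 150, -2],
    [0.6, 97, 107, 180, -2],
    [0.6, 97, 107, 204, -2],
    [0.6, 97, 107, 204, -2],
    [0.6, 97, 107, 204, -2],
  ],
)

```text
clock: 4.27
eef_pos: [0.5537, 0.3456, 0.1265]
tcp_rot: [-1.933, -2.475, 0.005]
contact_force: [0.1, -0.2, -0.3]
finger_gap: 0.597
finger_force: 0.0
```

Call:
apply_moves(
  force=20,
  increments=[
    [0.4, 0, 0, 0, 0],
    [0.2, 0, 0, 0, 0],
    [0.2, 0, 0, 0, 0],
    [0.2, 0, 0, 0, 0],
    [0.2, 0, 0, 0, 0],
    [0.2, 0, 0, 0, 0],
    [0.2, 0, 0, 0, 0],
  ],
)

```text
clock: 4.85
eef_pos: [0.5547, 0.3485, 0.1293]
tcp_rot: [1.93, 2.478, 0.003]
contact_force: [-2.1, -0.9, 6.5]
finger_gap: 0.322
finger_force: 20.0
```

The fuse is gripped (gap 30 mm). I'll lift it clear and carry it over to above the V-rest's stop.

Call:
apply_moves(
  increments=[
    [0.2, 0, 0, -20, 0],
    [0.2, 0, 0, -55, 0],
    [0.2, 0, 0, -95, 0],
    [0.2, 0, 0, -130, 0],
    [0.2, 0, 0, -160, 0],
    [0.2, -40, -8, -160, 0],
    [0.2, -80, -16, -160, 0],
    [0.2, -120, -24, -160, 0],
    [0.2, -160, -32, -160, 0],
    [0.2, -200, -40, -160, 0],
    [0.2, -240, -48, -160, 0],
    [0.2, -280, -56, -160, 0],
    [0.2, -315, -63, -160, 0],
    [0.2, -345, -69, -160, 0],
    [0.2, -370, -73, -160, 0],
    [0.2, -381, -76, -160, 0],
    [0.2, -381, -76, -160, 0],
    [0.2, -381, -76, -160, 0],
    [0.2, -381, -76, -160, 0],
  ],
)

```text
clock: 6.43
eef_pos: [0.5735, -0.0388, 0.2876]
tcp_rot: [-1.929, -2.479, -0.001]
contact_force: [-0.2, -0.4, -1.7]
finger_gap: 0.321
finger_force: 20.0
```

Run:
```python
from h import *
P=[];
for i in range(3):
    st=sensors.sense();im=eyes.read_camera("wrist");P.append(st["eef_pos"])
print(st["clock"],np.round(P,4),R.from_rotvec(st["tcp_rot"]).as_matrix().round(4),st["contact_force"],st["finger_force"],st["finger_gap"])
cv2.imwrite("pics/w4.png",im[:,:,::-1])
```

```text
6.5333 [[ 0.5735 -0.0388  0.2876]
 [ 0.5735 -0.0385  0.2876]
 [ 0.5735 -0.0385  0.2877]] [[-2.462e-01  9.692e-01 -0.000e+00]
 [ 9.692e-01  2.462e-01  4.000e-04]
 [ 3.000e-04  1.000e-04 -1.000e+00]] [-0.02962164  0.14585902 -0.90782878] 20.00057302415371 0.3145422557998151
```

View pics/w4.png

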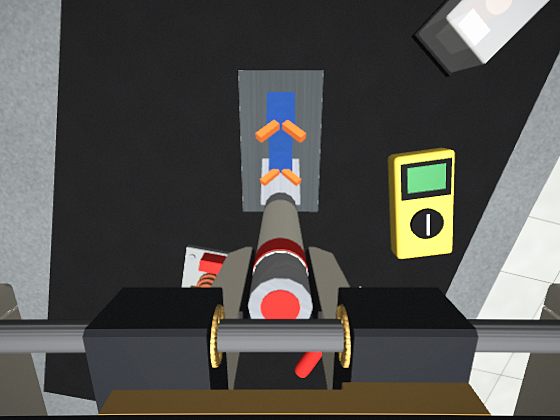

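The fuse hangs straight, with its head dot at (280,304), over the stop and in line with the saddles at (280,131) and (281,178). Next I'll lower it, then tilt it against the lower saddle with a light grip.

Call:
apply_moves(
  force=10,
  increments=[
    [0.2, -2, 0, 40, 0],
    [0.2, -2, 0, 75, 0],
    [0.2, -2, 0, 92, 0],
    [0.2, -2, 0, 99, 0],
    [0.2, 4, 0, 101, 0],
    [0.2, 10, 0, 102, 0],
    [0.2, 19, 0, 104, 0],
    [0.2, 29, 0, 108, 0],
    [0.2, 39, 0, 112, 0],
    [0.2, 39, 0, 112, 0],
    [0.2, 39, 0, 112, 0],
  ],
)

```text
clock: 7.5
eef_pos: [0.564, -0.0007, 0.1758]
tcp_rot: [-1.929, -2.48, -0.002]
contact_force: [-0.1, 2.1, 0.9]
finger_gap: 0.324
finger_force: 10.0
```

Run:
```python
from h import *
st=sensors.sense();im=eyes.read_camera("wrist")
print(st["clock"],st["eef_pos"],st["contact_force"],st["finger_force"],st["finger_gap"])
a=im[60:360,150:430,::-1]
s=eyes.read_camera("scene")[150:250,240:360,::-1]
a=cv2.resize(a,(430,460));s=cv2.resize(s,(370,308),interpolation=cv2.INTER_CUBIC)
o=np.zeros((460,800,3),np.uint8);o[:,:430]=a;o[:308,430:]=s
cv2.imwrite("pics/w5.png",o)
```

```text
7.5 [ 0.56398981 -0.00071238  0.17582868] [-0.08494567  2.13208798  0.87028234] 10.002696253359318 0.32402694001227644
```

View pics/w5.png

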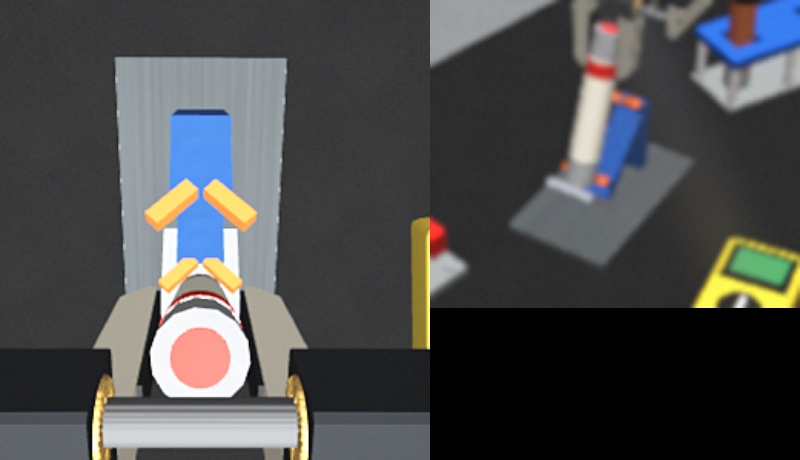

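The fuse is tilting as planned. Its head dot is at (200,357) in the crop, its foot sits at the stop, and the contact force is only about 2 N. I'll finish the arc and press gently down the axis.

Call:
apply_moves(
  increments=[
    [0.2, 10, 0, 6, 0],
    [0.2, 19, 0, 12, 0],
    [0.2, 25, 0, 17, 0],
    [0.2, 31, 0, 22, 0],
    [0.2, 35, 0, 27, 0],
    [0.2, 39, 0, 31, 0],
    [0.2, 42, 0, 35, 0],
    [0.2, 43, 0, 37, 0],
    [0.2, 43, 0, 37, 0],
  ],
)

```text
clock: 8.35
eef_pos: [0.5538, 0.0408, 0.1392]
tcp_rot: [-1.93, -2.478, -0.003]
contact_force: [-1.2, 6.7, 5.7]
finger_gap: 0.319
finger_force: 10.0
```

Call:
apply_moves(
  increments=[
    [0.2, -0.5, 0, 0.5, 0],
    [0.2, -1, 0, 1.5, 0],
    [0.2, -1, 0, 1.5, 0],
  ],
)

```text
clock: 8.6
eef_pos: [0.5544, 0.0401, 0.1386]
tcp_rot: [-1.93, -2.478, -0.005]
contact_force: [-2.5, 9.3, 9.4]
finger_gap: 0.32
finger_force: 10.0
```

Run:
```python
from h import *
st=sensors.sense();im=eyes.read_camera("wrist");cp=campose("wrist",st)
print(st["clock"],st["eef_pos"],st["contact_force"],st["finger_force"],st["finger_gap"])
c=np.array([.5628,.0034]);yw=np.radians(14.1);y=np.array([-np.sin(yw),np.cos(yw)]);x=np.array([y[1],-y[0]])
d=.0007071
H=np.r_[c+y*(-.055+160*d),.055+160*d]; print("pred head px",proj(cp,H))
for A,r,k in blobs(im,(-8,80,80),(8,255,255),60)[:4]: print(A,np.round(r[0],1),np.round(r[1],1))
a=im[60:360,150:430,::-1]
s=eyes.read_camera("scene")[150:250,240:360,::-1]
a=cv2.resize(a,(430,460));s=cv2.resize(s,(370,308),interpolation=cv2.INTER_CUBIC)
o=np.zeros((460,800,3),np.uint8);o[:,:430]=a;o[:308,430:]=s
cv2.imwrite("pics/w6.png",o)
```

```text
8.6 [0.55440672 0.04012914 0.13855622] [-2.47352346  9.27316097  9.40969256] 9.997407719492912 0.3195183516289229
pred head px [[279.24576323 256.1712341 ]]
1153.0 [280. 266.] [38. 38.]
111.5 [279.3 307.8] [47.  14.6]
```

View pics/w6.png

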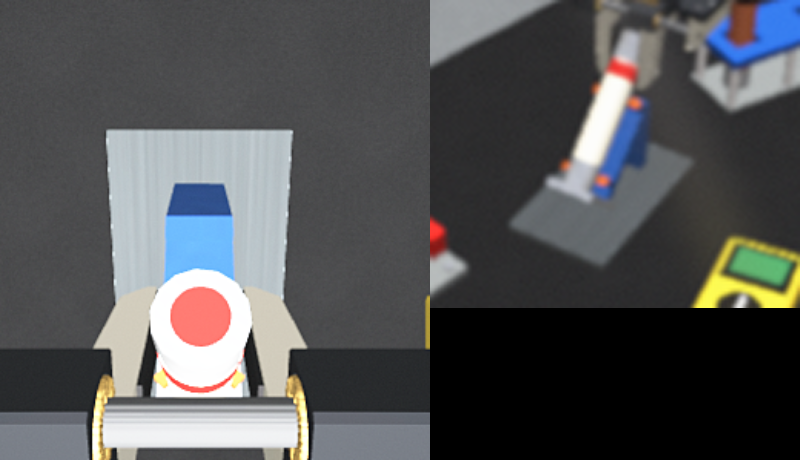

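The axial contact is about 13 N, so the foot is on the stop. The head dot at (280,266) is 10 px from the predicted (279,256), so the upper end still stands a few mm off its saddle. I'll push it into the V.

Call:
apply_moves(
  increments=[
    [0.2, 1, 0, 1, 0],
    [0.2, 2, 0, 2, 0],
    [0.2, 2, 0, 2, 0],
    [0.2, 2, 0, 2, 0],
  ],
)

```text
clock: 9.03
eef_pos: [0.5539, 0.0417, 0.1364]
tcp_rot: [-1.931, -2.478, -0.004]
contact_force: [-2.8, 7.6, 8.6]
finger_gap: 0.319
finger_force: 10.0
```

```bash
cat > hd.py <<'E'
from h import *
st=sensors.sense();im=eyes.read_camera("wrist");cp=campose("wrist",st)
f=st["contact_force"];c=np.array([.5628,.0034]);yw=np.radians(14.1);y=np.array([-np.sin(yw),np.cos(yw)]);x=np.array([y[1],-y[0]])
g=st["eef_pos"]+[0,0,.011];yy=(g[:2]-c)@y+.055;zz=g[2]-.055;d=.0007071
print(st["clock"],"grip s,n,x mm",(yy+zz)*707.1,(zz-yy)*707.1,(g[:2]-c)@x*1e3,"F s,n",(f[:2]@y+f[2])*.707,(f[2]-f[:2]@y)*.707,st["finger_gap"],st["finger_force"])
H=np.r_[c+y*(-.055+160*d),.055+160*d]
for A,r,k in blobs(im,(-8,80,80),(8,255,255),60)[:1]:
    # ray of dot meets the rest's x=0 plane
    e,D=ray(cp,[r[0]]);D=D[0];n=np.r_[x,0];t=((np.r_[c,0]-e)@n)/(D@n) if abs(D@n)>.05 else 0
    print("dot",np.round(r[0],1),"pred",proj(cp,H))
    # assume 160 from foot at s=0,n=0: angle that fits
    b=min(np.linspace(-10,30,401),key=lambda a:np.linalg.norm(proj(cp,np.r_[c+y*(-.055+.16*np.cos(np.radians(45+a))),.055+.16*np.sin(np.radians(45+a))])-r[0]))
    print("tilt beyond 45:",b)
E
python3 hd.py
```

```text
9.0333 grip s,n,x mm 131.9973462056633 -1.3397272584678697 0.6869901477363586 F s,n 11.776881460588877 0.3392508581155922 0.3188165578751423 9.996419213712215
dot [280.  264.5] pred [[279.49463822 261.60520925]]
tilt beyond 45: 0.5
```

Call:
apply_moves(
  increments=[
    [0.2, 1, 0, 1, 0],
    [0.2, 1.5, 0, 1.5, 0],
    [0.2, 1.5, 0, 1.5, 0],
  ],
)

```text
clock: 9.33
eef_pos: [0.5538, 0.0422, 0.1356]
tcp_rot: [1.93, 2.477, 0.003]
contact_force: [-4.9, 4.1, 12.7]
finger_gap: 0.319
finger_force: 10.0
```

```bash
python3 hd.py
```

```text
9.3333 grip s,n,x mm 131.8134650427002 -2.262245569237493 0.7171147699853194 F s,n 12.59373908736203 5.314844050335112 0.3194197603910609 10.001199021935463
dot [280.  264.5] pred [[279.42473509 263.59320303]]
tilt beyond 45: 0.20000000000000107
```

It's seated: there is reaction along the axis and across the V, and the tilt is 45.2°. Releasing.

Call:
apply_moves(
  increments=[
    [0.36, 0, 0, 0, 0],
    [0.4, 0, 0, 0, 0],
    [0.5, 0, 0, 0, 0],
    [0.6, 0, 0, 0, 0],
    [0.6, 0, 0, 0, 0],
    [0.6, 0, 0, 0, 0],
  ],
)

```text
clock: 9.88
eef_pos: [0.5527, 0.0418, 0.1333]
tcp_rot: [-1.931, -2.478, 0.001]
contact_force: [-0.5, -0.1, 0.4]
finger_gap: 0.591
finger_force: 0.0
```

```bash
python3 hd.py
```

```text
9.8833 grip s,n,x mm 130.1209917820741 -3.825337494796027 -0.4273287528597492 F s,n 0.31138889721540636 0.24724136699366447 0.5907818316161864 0.0
dot [282.  266.5] pred [[281.82196735 265.77477414]]
tilt beyond 45: 0.10000000000000142
```

The fuse lies in the V (45.1°, dot on the prediction) and is let go. Now I'll regrip it at the middle.

Call:
apply_moves(
  force=20,
  increments=[
    [0.75, 0, 0, -30, 0],
    [0.75, 0, 0, -65, 0],
    [0.75, -20, 0.5, -65, 0],
    [0.75, -39, 0.5, -65, 0],
    [0.75, -39, 0.5, -55, 0],
    [0.75, -39, 0.5, -25, 0],
    [0.75, -39, 0.5, 5, 0],
    [0.75, -39, 0.5, 25, 0],
    [0.75, -39, 0.5, 33.5, 0],
    [0.75, -39, 0.5, 33.5, 0],
    [0.75, -39, 0.5, 33.5, 0],
  ],
)

```text
clock: 10.85
eef_pos: [0.5627, 0.0046, 0.1001]
tcp_rot: [-1.93, -2.478, 0.001]
contact_force: [0.4, 0.2, 0.6]
finger_gap: 0.75
finger_force: 0.0
```

```bash
python3 hd.py
```

```text
10.85 grip s,n,x mm 79.39099525427633 -0.04707396257846343 0.16161710726416073 F s,n 0.5038281585708961 0.3431951215720565 0.7499624075822741 0.0
dot [280.5 201. ] pred [[280.79058098 200.16848862]]
tilt beyond 45: 0.10000000000000142
```

Call:
apply_moves(
  increments=[
    [0.5, 0, 0, 0, 0],
    [0.3, 0, 0, 0, 0],
    [0.2, 0, 0, 0, 0],
    [0.2, 0, 0, 0, 0],
    [0.2, 0, 0, 0, 0],
    [0.2, 0, 0, 0, 0],
    [0.2, 0, 0, 0, 0],
  ],
)

```text
clock: 11.48
eef_pos: [0.5631, 0.0042, 0.1003]
tcp_rot: [1.931, 2.478, 0.0]
contact_force: [1.1, -0.1, -0.2]
finger_gap: 0.321
finger_force: 20.0
```

Call:
apply_moves(
  increments=[
    [0.2, 0, 0, -10, 0],
    [0.2, 0, 0, -30, 0],
    [0.2, 0, 0, -60, 0],
    [0.2, 0, 0, -90, 0],
    [0.2, -20, -8, -110, 2],
    [0.2, -60, -25, -110, 5],
    [0.2, -100, -42, -110, 9],
    [0.2, -138, -58, -110, 11.5],
    [0.2, -176, -74, -110, 11.5],
    [0.2, -214, -90, -110, 11.5],
    [0.2, -250, -106, -100, 11.5],
    [0.2, -280, -118, -90, 11.5],
    [0.2, -295, -125, -80, 11.5],
    [0.2, -295, -125, -80, 11.5],
    [0.2, -295, -125, -80, 11.5],
  ],
)

```text
clock: 12.73
eef_pos: [0.5128, -0.3128, 0.1795]
tcp_rot: [-2.17, -2.268, -0.0]
contact_force: [-0.8, -0.1, -0.6]
finger_gap: 0.317
finger_force: 20.0
```

```bash
cat > hb.py <<'E'
from h import *
st=sensors.sense();im=eyes.read_camera("wrist");cp=campose("wrist",st)
f=st["contact_force"];c=np.array([.5124,-.2888]);yw=np.radians(2.7);y=np.array([-np.sin(yw),np.cos(yw)]);x=np.array([y[1],-y[0]])
g=st["eef_pos"]+[0,0,.011];Rt=R.from_rotvec(st["tcp_rot"]).as_matrix()
print(st["clock"],"grip base x,y,z mm",(g[:2]-c)@x*1e3,(g[:2]-c)@y*1e3,g[2]*1e3,"F x,y,z",f[:2]@x,f[:2]@y,f[2],st["finger_gap"],st["finger_force"],"yaw",np.degrees(np.arctan2(Rt[1,0],Rt[0,0])))
for A,r,k in blobs(im,(-8,80,80),(8,255,255),60)[:3]:
    k=k.reshape(-1,2);print("red",A,np.round(r[0],1),k.min(0),k.max(0))
# fuse pixel of head centre (dot) vs tilt, for grip at 80 mm
r=lambda a:proj(cp,np.r_[g[:2]+y*.0806*np.cos(np.radians(a)),g[2]+.0806*np.sin(np.radians(a))])[0].round(1)
print({a:r(a).tolist() for a in(50,45,40,30,20,10,5,0)})
E
python3 hb.py
python3 - <<'E'
import sys;sys.path.insert(0,'.')
from h import *
im=eyes.read_camera("wrist");cv2.imwrite("pics/w7.png",im[:,:,::-1])
E
```

```text
12.7333 grip base x,y,z mm -0.6913477658383447 -23.964391874090307 190.52115364066168 F x,y,z -0.7843530549959113 -0.02332091189134002 -0.5621717244732272 0.3170266189022523 19.999720752239227 yaw 92.52337687514793
red 2419.0 [280. 200.] [250 174] [310 226]
red 2360.5 [457. 202.] [427 159] [489 247]
red 968.5 [281.  62.] [261  49] [301  75]
{50: [280.4, 220.8], 45: [280.4, 199.5], 40: [280.3, 180.5], 30: [280.3, 150.6], 20: [280.3, 131.0], 10: [280.3, 120.5], 5: [280.3, 118.1], 0: [280.3, 117.3]}
```

View pics/w7.png

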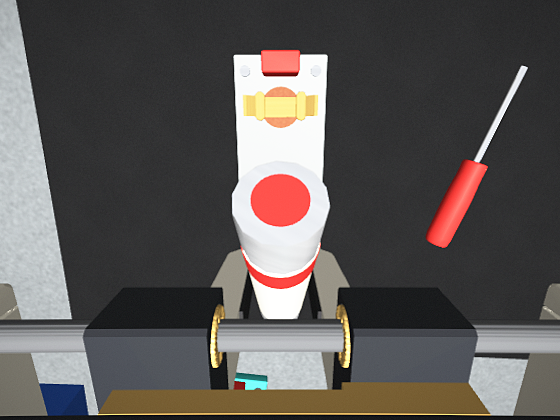

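The fuse is still held at 45°, with its head dot at (280,200) as predicted and in line with the clip at (281,105) and the red block at (281,62). I'll lower the foot into the plain clip with a light grip and let it swing level.

Call:
apply_moves(
  force=8,
  increments=[
    [0.2, 0, 0, 20, 0],
    [0.2, 0, 0, 36, 0],
    [0.2, 0, 0, 44, 0],
    [0.2, 0, 0, 48, 0],
    [0.2, 1, 0, 52, 0],
    [0.2, 3, 0, 55, 0],
    [0.2, 6, 0, 58, 0],
    [0.2, 9, 0, 61, 0],
    [0.2, 9, 0, 61, 0],
  ],
)

```text
clock: 13.58
eef_pos: [0.5134, -0.3026, 0.1189]
tcp_rot: [-2.169, -2.272, -0.0]
contact_force: [-0.4, 1.0, 0.2]
finger_gap: 0.324
finger_force: 8.0
```

```bash
python3 hb.py
```

```text
13.5833 grip base x,y,z mm 0.3290729644617621 -13.838332613011858 129.8699466861589 F x,y,z -0.3196751706503325 1.003867767227979 0.15125700420278065 0.323899785910284 7.99915999174118 yaw 92.67176609563282
red 3565.5 [490.6 230.4] [452 179] [532 283]
red 1634.5 [280. 163.] [253 144] [307 182]
red 1547.0 [279.5  62.5] [255  46] [304  79]
{50: [281.2, 221.1], 45: [281.2, 199.8], 40: [281.2, 180.8], 30: [281.1, 150.8], 20: [281.0, 131.1], 10: [280.9, 120.5], 5: [280.8, 118.1], 0: [280.8, 117.3]}
```

The tilt is now about 34°, as planned, so I'll continue to nearly level.

Call:
apply_moves(
  increments=[
    [0.2, 3, 0, 5, 0],
    [0.2, 6, 0, 10, 0],
    [0.2, 9, 0, 16, 0],
    [0.2, 11, 0, 21, 0],
    [0.2, 12, 0, 26, 0],
    [0.2, 13, 0, 30, 0],
    [0.2, 13.5, 0, 34, 0],
    [0.2, 13.5, 0, 34, 0],
  ],
)

```text
clock: 14.3
eef_pos: [0.5123, -0.2894, 0.0839]
tcp_rot: [-2.168, -2.271, 0.0]
contact_force: [1.1, 0.5, -0.4]
finger_gap: 0.319
finger_force: 8.0
```

```bash
python3 hb.py
```

```text
14.3 grip base x,y,z mm -0.17595222524021645 -0.6396851885610841 94.86948229420713 F x,y,z 1.1449263302847354 0.4467014476355381 -0.37741040559625455 0.3193927508995222 8.006633073091507 yaw 92.65948177789956
red 4607.0 [517.  261.6] [473 205] [559 319]
red 2000.5 [279.3 207.3] [247 186] [311 228]
red 1909.5 [280.5  76.5] [252  59] [309  94]
{50: [280.9, 221.0], 45: [280.9, 199.6], 40: [280.9, 180.7], 30: [280.8, 150.7], 20: [280.8, 131.1], 10: [280.8, 120.5], 5: [280.7, 118.1], 0: [280.7, 117.3]}
```

The fuse is nearly level. I've used my picture views, so from here I'll check axial position and tilt numerically from the red band's edges along the fuse's top line.

Call:
apply_moves(
  increments=[
    [0.2, 0.5, 0, 3, 0],
    [0.2, 0.5, 0, 5, 0],
    [0.2, 0.5, 0, 6, 0],
    [0.2, 0.5, 0, 6, 0],
  ],
)

```text
clock: 14.68
eef_pos: [0.5127, -0.2895, 0.0789]
tcp_rot: [-2.169, -2.272, 0.0]
contact_force: [0.5, 1.2, -0.8]
finger_gap: 0.318
finger_force: 8.0
```

```bash
cat >> hb.py <<'E'
h=cv2.cvtColor(im,cv2.COLOR_RGB2HSV);col=h[:,276:285].astype(int);m=((col[:,:,0]<8)|(col[:,:,0]>172))&(col[:,:,1]>100)&(col[:,:,2]>60)
rows=np.where(m.mean(1)>.5)[0];seg=np.split(rows,np.where(np.diff(rows)>2)[0]+1);print("red rows",[(int(s[0]),int(s[-1])) for s in seg if len(s)])
def top(a,o,hgt=.015):
    a=np.radians(a);s=np.array([np.cos(a),np.sin(a)]);n=np.array([-np.sin(a),np.cos(a)]);p=s*o+n*hgt
    return proj(cp,np.r_[g[:2]+y*p[0],g[2]+p[1]])[0][1].round(1)
for a in(0,4,8): print("tilt",a,"pred rows band far,near, head end:",top(a,.052),top(a,.036),top(a,.08))
E
python3 hb.py
python3 - <<'E'
import sys;sys.path.insert(0,'.')
from h import *
im=eyes.read_camera("wrist");print([tuple(im[r,280]) and (r,*map(int,im[r,280])) for r in range(95,200,4)])
E
```

```text
14.6833 grip base x,y,z mm 0.26423390996056106 -0.6747975001545877 89.9442221280277 F x,y,z 0.5816142459443052 1.1824269817118618 -0.7900573583629976 0.31839734435200223 8.001164942979813 yaw 92.64808776759826
red 4662.5 [520.5 264.6] [476 206] [559 319]
red 1987.0 [280.  203.5] [249 184] [311 223]
red 1918.0 [280.   75.5] [251  58] [309  93]
{50: [281.2, 221.3], 45: [281.1, 199.9], 40: [281.1, 180.9], 30: [281.0, 150.9], 20: [280.9, 131.2], 10: [280.8, 120.6], 5: [280.7, 118.1], 0: [280.7, 117.4]}
red rows [(58, 93), (115, 117), (190, 223)]
tilt 0 pred rows band far,near, head end: 186.3 221.1 119.0
tilt 4 pred rows band far,near, head end: 190.8 225.4 122.4
tilt 8 pred rows band far,near, head end: 196.0 230.0 127.2
[(95, 248, 253, 252), (99, 242, 245, 244), (103, 242, 244, 243), (107, 242, 244, 243), (111, 233, 164, 135), (115, 207, 85, 62), (119, 220, 231, 237), (123, 224, 228, 233), (127, 225, 228, 233), (131, 225, 228, 233), (135, 218, 223, 230), (139, 214, 218, 226), (143, 215, 220, 227), (147, 219, 224, 230), (151, 222, 227, 232), (155, 221, 227, 232), (159, 222, 227, 232), (163, 224, 228, 233), (167, 221, 226, 231), (171, 223, 227, 232), (175, 225, 228, 233), (179, 226, 229, 235), (183, 227, 232, 237), (187, 255, 255, 255), (191, 255, 88, 80), (195, 255, 101, 92), (199, 255, 99, 90)]
```

The grip is at base y ≈ −0.7 mm with 0.6 mm grasp offset, so the fuse is centred within about 1 mm, and it is level within about 3° on the lips. I'll press it home with a firm grip.

Call:
apply_moves(
  force=45,
  increments=[
    [0.2, 0, 0, 0, 0],
    [0.2, 0, 0, 0, 0],
    [0.2, 0, 0, 2, 0],
    [0.2, 0, 0, 4, 0],
    [0.2, 0, 0, 6, 0],
    [0.2, 0, 0, 8, 0],
    [0.2, 0, 0, 10, 0],
    [0.2, 0, 0, 12, 0],
    [0.2, 0, 0, 12, 0],
  ],
)

```text
clock: 15.53
eef_pos: [0.5131, -0.29, 0.0677]
tcp_rot: [2.169, 2.271, -0.0]
contact_force: [-0.6, -1.6, 2.2]
finger_gap: 0.314
finger_force: 45.0
```

```bash
python3 hb.py
```

```text
15.5333 grip base x,y,z mm 0.6136211179883263 -1.2796813139564112 78.67235769870483 F x,y,z -0.7188888289130011 -1.5656075208152789 2.162373050571383 0.3140871964645772 45.00083327293396 yaw 92.6404936721245
red 4405.5 [530.8 271. ] [483 210] [559 319]
red 2324.5 [279.   71.5] [248  52] [310  91]
red 1995.5 [279.5 205.5] [248 185] [311 226]
{50: [281.4, 221.6], 45: [281.3, 200.2], 40: [281.2, 181.2], 30: [281.1, 151.1], 20: [280.9, 131.3], 10: [280.8, 120.6], 5: [280.8, 118.2], 0: [280.7, 117.4]}
red rows [(52, 91), (115, 118), (193, 226)]
tilt 0 pred rows band far,near, head end: 186.4 221.2 119.1
tilt 4 pred rows band far,near, head end: 190.9 225.5 122.5
tilt 8 pred rows band far,near, head end: 196.2 230.1 127.3
```

z is 78.7 mm at about 6–8° tilt, so the foot is in and the head is still on its lips. Pressing on.

Call:
apply_moves(
  force=30,
  increments=[
    [0.2, 0, 0, 2, 0],
    [0.2, 0, 0, 4, 0],
    [0.2, 0, 0, 6, 0],
    [0.2, 0, 0, 8, 0],
    [0.2, 0, 0, 9, 0],
    [0.2, 0, 0, 9, 0],
    [0.2, 0, 0, 9, 0],
  ],
)

```text
clock: 16.17
eef_pos: [0.5129, -0.2891, 0.0593]
tcp_rot: [-2.169, -2.272, -0.0]
contact_force: [-5.1, 4.7, 13.2]
finger_gap: 0.313
finger_force: 30.0
```

```bash
python3 hb.py
```

```text
16.1667 grip base x,y,z mm 0.5037759000377351 -0.35896305145828217 70.26736567799274 F x,y,z -4.844366794764614 4.962501199940741 13.183394328345955 0.31338021845226427 30.002612471580505 yaw 92.6672677066547
red 3432.5 [539.6 275.5] [490 215] [559 319]
red 2466.5 [279.5  71. ] [247  51] [312  91]
red 1982.0 [280.1 203.3] [249 183] [311 223]
{50: [281.3, 221.2], 45: [281.2, 199.8], 40: [281.2, 180.9], 30: [281.1, 150.9], 20: [281.0, 131.2], 10: [280.9, 120.6], 5: [280.8, 118.1], 0: [280.8, 117.4]}
red rows [(51, 91), (115, 116), (190, 223)]
tilt 0 pred rows band far,near, head end: 186.2 221.1 119.0
tilt 4 pred rows band far,near, head end: 190.8 225.3 122.4
tilt 8 pred rows band far,near, head end: 196.0 230.0 127.1
```

Call:
apply_moves(
  force=50,
  increments=[
    [0.2, 0, 0, 0, 0],
    [0.2, 0, 0, 0, 0],
    [0.2, 0, 0, 1, 0],
    [0.2, 0, 0, 2, 0],
    [0.2, 0, 0, 3, 0],
    [0.2, 0, 0, 3, 0],
  ],
)

```text
clock: 16.72
eef_pos: [0.5131, -0.2892, 0.0591]
tcp_rot: [2.169, 2.273, -0.0]
contact_force: [-16.0, 11.5, 37.1]
finger_gap: 0.311
finger_force: 50.0
```

```bash
python3 hb.py
```

```text
16.7167 grip base x,y,z mm 0.631976745254754 -0.4426174672168171 70.0673590088532 F x,y,z -15.47528916111652 12.231789016847847 37.089507854438665 0.31096238454126685 50.011664628982544 yaw 92.68078157083268
red 3426.5 [539.6 275.6] [490 215] [559 319]
red 2456.5 [279.5  71. ] [247  51] [312  91]
red 1989.5 [279.8 203.3] [248 183] [311 223]
{50: [281.3, 221.3], 45: [281.3, 199.9], 40: [281.2, 180.9], 30: [281.1, 150.9], 20: [281.0, 131.2], 10: [280.9, 120.6], 5: [280.9, 118.1], 0: [280.8, 117.4]}
red rows [(51, 91), (115, 116), (190, 223)]
tilt 0 pred rows band far,near, head end: 186.3 221.1 119.0
tilt 4 pred rows band far,near, head end: 190.8 225.4 122.4
tilt 8 pred rows band far,near, head end: 196.0 230.0 127.2
```

It's against a hard stop: 37 N, no motion, axis 70.1 mm. I'll relax the push, open and withdraw.

Call:
apply_moves(
  force=20,
  increments=[
    [0.2, 0, 0, -2, 0],
    [0.2, 0, 0, -2.5, 0],
    [0.4, 0, 0, -2.5, 0],
    [0.5, 0, 0, -2.5, 0],
    [0.6, 0, 0, -2.5, 0],
    [0.6, 0, 0, -2.5, 0],
  ],
)

```text
clock: 17.27
eef_pos: [0.5123, -0.289, 0.0568]
tcp_rot: [-2.168, -2.271, 0.0]
contact_force: [0.2, 0.2, -1.0]
finger_gap: 0.549
finger_force: 0.0
```

Call:
apply_moves(
  increments=[
    [0.7, 0, 0, -10, 0],
    [0.7, 0, 0, -40, 0],
    [0.7, 0, 0, -80, 0],
    [0.7, 0, 0, -120, 0],
    [0.7, 0, 0, -160, 0],
    [0.7, 0, 0, -190, 0],
    [0.7, 0, 0, -190, 0],
    [0.7, 0, 0, -190, 0],
  ],
)

```text
clock: 17.93
eef_pos: [0.514, -0.2902, 0.2514]
tcp_rot: [2.165, 2.268, 0.002]
contact_force: [-0.5, -0.1, -0.4]
finger_gap: 0.701
finger_force: 0.0
```

Run:
```python
from h import *
st=sensors.sense();im=eyes.read_camera("wrist");cp=campose("wrist",st)
c=np.array([.5124,-.2888]);yw=np.radians(2.7);y=np.array([-np.sin(yw),np.cos(yw)]);x=np.array([y[1],-y[0]])
print(st["clock"],st["eef_pos"],st["contact_force"],st["finger_gap"])
P=lambda X,Y,Z:np.r_[c+x*X+y*Y,Z]
h=cv2.cvtColor(im,cv2.COLOR_RGB2HSV)
# red band and block in base frame on fuse top height / block height
for A,r,k in blobs(im,(-8,110,60),(8,255,255),40)[:6]:
    for z in(.085,.042):
        w=onz(cp,k.reshape(-1,2),z)[:,:2]-c; print(A,np.round(r[0]),z,"x",(w@x*1e3).min().round(1),(w@x*1e3).max().round(1),"y",(w@y*1e3).min().round(1),(w@y*1e3).max().round(1))
# profile along the fuse top line, base y -100..100
ys=np.arange(-95,96,3)/1000;print([(int(Y*1000),*map(int,im[tuple(proj(cp,P(0,Y,.085))[0].round().astype(int)[::-1])])) for Y in ys])
```

```text
17.9333 [ 0.51404853 -0.29021748  0.25135916] [-0.53095198 -0.10955194 -0.41915022] 0.7005402539802215
1466.0 [421. 204.] 0.085 x 133.0 175.8 y -54.0 27.1
1466.0 [421. 204.] 0.042 x 150.6 199.1 y -71.8 20.0
487.0 [278.  92.] 0.085 x -14.5 13.9 y 93.4 108.9
487.0 [278.  92.] 0.042 x -16.5 15.6 y 95.1 112.7
474.5 [236. 365.] 0.085 x -70.6 -38.6 y -244.9 -207.1
474.5 [236. 365.] 0.042 x -80.0 -43.8 y -287.9 -245.1
372.5 [278. 152.] 0.085 x -13.5 14.5 y 35.7 51.0
372.5 [278. 152.] 0.042 x -15.4 16.3 y 29.8 47.1
[(-95, 46, 46, 46), (-92, 46, 46, 49), (-89, 47, 47, 50), (-86, 46, 47, 48), (-83, 48, 49, 48), (-80, 89, 90, 96), (-77, 244, 247, 250), (-74, 235, 237, 242), (-71, 229, 233, 238), (-68, 233, 237, 241), (-65, 233, 236, 240), (-62, 229, 232, 237), (-59, 229, 232, 236), (-56, 233, 236, 241), (-53, 229, 232, 236), (-50, 255, 255, 255), (-47, 255, 255, 255), (-44, 255, 255, 255), (-41, 255, 255, 255), (-38, 255, 255, 255), (-35, 255, 255, 255), (-32, 255, 255, 255), (-29, 255, 255, 255), (-26, 255, 255, 255), (-23, 255, 255, 255), (-20, 255, 255, 255), (-17, 255, 255, 255), (-14, 255, 255, 255), (-11, 255, 255, 255), (-8, 255, 255, 255), (-5, 255, 255, 255), (-2, 255, 255, 255), (1, 255, 255, 255), (4, 255, 255, 255), (7, 255, 255, 255), (10, 255, 255, 255), (13, 255, 255, 255), (16, 255, 255, 255), (19, 255, 255, 255), (22, 255, 255, 255), (25, 255, 255, 255), (28, 255, 255, 255), (31, 255, 255, 255), (34, 255, 255, 255), (37, 255, 120, 108), (40, 255, 126, 114), (43, 255, 125, 115), (46, 255, 127, 114), (49, 255, 116, 105), (52, 255, 255, 255), (55, 233, 236, 241), (58, 234, 237, 242), (61, 229, 232, 237), (64, 233, 236, 241), (67, 234, 237, 241), (70, 229, 232, 238), (73, 228, 231, 235), (76, 233, 235, 240), (79, 232, 241, 246), (82, 237, 136, 81), (85, 250, 253, 253), (88, 250, 251, 251), (91, 253, 255, 255), (94, 255, 96, 87)]
```

The fuse's ends are at ±80 mm and the red band at 36–51 mm (nominal 36–52) on the red-block side, centred sideways. The gripper is clear, so I'm handing in.

```bash
python3 -c "
from bench import sign_off
print(sign_off())"
```

```text
the job is handed in; nothing more can be done
None
```

The job is done and handed in at about 18 s: the fuse was laid on the V-rest's stop and let go, then regripped at its middle and pressed home in both clips. It was centred to about 1 mm with the red band beside the red block, and the arm was clear of everything.

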